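# Open the touch-top cork bin by feeling for its release notch

### The arm

A 7-joint arm with a two-finger parallel gripper is mounted at the origin on the work surface. World frame = base frame: x ahead of the robot, y to its left, z up, the work surface at z = 0. Lengths are in m, angles in rad, forces in N, time in s.
With the tool pointing down it reaches from about 0.35 to 0.9 m from the base axis. Payload 8.1 kg.
Tool frame: the origin (TCP) lies midway between the tips of the shut fingers; the grasp point (between the pads) lies env.grip_point_offset behind it (env.grip_point_offset is the distance from the TCP to the grasp point, in m); z points along the fingers, y is the direction in which the jaws open and shut (so a half turn about z gives the same grasp; the last joint's range is limited). The gripper opens to 92 mm and grips with 3 to 60 N. Pads are 19 mm wide; open, the fingers measure 130 mm over their backs; the gripper's body (75 mm by 190 mm) begins 47 mm behind the grasp point.
Start: joints at [-1.428, 0.434, 0.025, 1.573, -0.012, 1.134, -0.075], TCP at [0.152, 0.606, 0.227] pointing down, gripper open.
Joint ranges: [-2.62, 2.62], [-0.44, 2.09], [-1.27, 1.32], [0.08, 2.57], [-1.32, 4.46], [0.12, 2], [-2.74, 2.74]. Speed limits (rad/s): [2.22, 2.22, 3.01, 3.01, 3.14, 3.14, 3.14].

### API

Orientations are given as a unit quaternion [x, y, z, w].
In Python, from cell import readout, vision, ticket, env gives the robot as it stands.
- The arm moves only by the tool step_arm, never from a script. Its argument "moves" is text: rows parted by semicolons, each of 6 numbers parted by spaces: the shift along the tool's x, y, z in cm, then the turn, a rotation vector about the tool's x, y, z in rad. A call has 1 to 20 rows; each row is the pose to reach, as a shift and turn from the pose commanded when the call began, along the tool's axes at that moment; what a row does not reach only later rows make up. A row lasts 1/8 s, in which the tool goes at most 62.5 mm and 10.7 degrees, less where a joint would pass 70% of its speed; a pose out of reach is approached as far as the arm can. A call with a gripper value outside its range is refused whole. "hand" is the closure in counts, from 0 (fully open) to 255 (shut), set as the call begins (left out, the last holds). The fingers move at their own pace and stop on an object; "squeeze" is the grip in N (left out, the last holds). Time passes only in rows, so rows that repeat a pose let the fingers close. It gives the time, the measured TCP pose, the force and the opening at its end, in the units of the state.
- readout.sense(): the state, without advancing time (a new reading comes with each control period).
- vision.camera(name): name is "scene" or "top" or "wrist"; returns a dict with "img" (480x640x3 uint8, blue, green, red), "z_map" (480x640 float32, m along the optical axis (not along the pixel's ray), 0 where there is no reading), "fovy" (degrees; the focal length in pixels is half the picture's height over the tangent of half this angle, whatever the lens; pixels are square), "cx", "cy" (the principal point, pixels), "distortion" ([k1, k2, p1, p2, k3] as OpenCV has them; the pictures are not rectified), "rvec" (rotation vector, rad) and "tvec" (3), from world to camera coordinates, as OpenCV has them. Camera axes: x right, y down, z forward; pixel columns grow to the right and rows downward; lengths in m; the calibration is good to about 2 mm. A picture is of the moment at which its call begins.
- ticket.finish_job(): hands the job in, once; it reports no verdict.
The state is a dict: "time": time; "joints": joint angles; "dq": joint speeds; "tau": joint torques, N m; "tool_pos": TCP position; "tool_rot": TCP orientation; "ft_force": force on the tool from outside, world axes, zero at the start; "torque": the same for the moment, N m; "finger_gap": finger opening in m.
Only numpy, scipy, OpenCV 4.12 (cv2) and the standard library are available. Lean on these libraries where they do the work, as an engineer would, in place of code of your own. Each camera call takes 0.05 s, during which the arm holds its last target. There are 200 camera calls.

### The job

Open the round touch-top cork bin on the serving counter: run a fingertip lightly along the broad flat top of its black rim, round the side towards you, until you feel it drop into the finger notch, then press down the release pad inside the notch so that the lid springs fully open, and draw the hand clear. This is a job for a fingertip only: do not lift, tip or shove the bin, and leave everything else on the counter where it stands.

Things in the scene. Friction and masses are not known exactly. Their poses are not given: they have to be found in the camera images.
- bin: round touch-top bin for used corks, 2.1 kg, standing loose on a rubber foot: steel drum 222 mm across, topped by a black collar with a flat level rim (see rim). The collar gets put back at any angle and is stiff to turn (1.5 N m): where its notch is cannot be told from this entry's yaw. Origin: centre of the bin's underside; z up
- rim (a point): on the bin's axis at the height of the rim's top, 170 mm above the counter (a point of the drum: its yaw tells nothing of the notch). The black rim is a flat ring, 240 mm across outside, 148 mm inside, 46 mm wide; the middle of its width runs at 97 mm from this point
- pad_level (a point): on the bin's axis, 158 mm up, the height of the release pad's top. The notch is the one gap in the rim, across its full width, 60 mm long at 104 mm from the axis (43 mm at the inner edge, 69 mm at the outer), open outwards. Seen from here its middle lies within 70 degrees either side of world -x (towards the robot). The pad lies in it 12 mm below the rim's top
- release_pad (a joint): press of the black release pad in the notch, rad: 0 up, 0.28 down. The flat pad, 79 to 118 mm from the bin's axis, rocks about a line below its inner edge: 104 mm out it sinks 9 mm when fully down. About 2 N start it, up to 8 N bottom it. A 16 mm wide hook at its inner end (66 to 80 mm from the axis) frees the lid at about 0.17 (5 mm down). It springs back when let go
- bin_lid (a joint): angle of the steel lid inside the rim, rad: 0 shut and latched, 1.35 fully open (its stop). Lid 140 mm across, its top 5 mm below the rim's top, hinged at the edge opposite the notch. Once released a light damped spring (1 N at its free edge) swings it up in about 2 s and holds it up; it may brush a hand above it and goes on rising as the hand leaves
- wine_glass: stemmed wine glass, 165 mm tall, 74 mm across, standing; origin at the centre of its foot's underside
- cork_a: plain wine cork standing on end, 24 mm across, 45 mm tall; origin at the centre of its underside
- cork_b: mushroom-headed sparkling-wine cork standing on end, 34 mm across, 48 mm tall; origin at the centre of its underside
- corkscrew: folded waiter's corkscrew lying flat, 116 x 28 x 13 mm, its length along its x; origin at the centre of its underside
- pepper_mill: dark turned wooden pepper mill, 58 mm across, 166 mm tall; origin at the centre of its underside
- wine_bottle: green wine bottle, 74 mm across, 290 mm tall; origin at the centre of its underside
- ramekin: small white bowl, 90 mm across, 45 mm tall; origin at the centre of its underside
- tongs: steel serving tongs lying flat, about 270 mm long along their x, 65 mm wide, 20 mm tall; origin near mid-length on the counter

How it is judged:
On the way, in this order (a step that is already met when the one before it is completed fails the run):
1. a fingertip stays on the bin's top for half a second while it feels for the notch, the pad and the lid not yet moved (contact force between the fingers and bin above 0.2 N and value of joint release_pad below 0.05 rad and value of joint bin_lid below 0.06 rad), for 0.5 s.
2. the release pad is pressed down by the fingers (value of joint release_pad above 0.12 rad and contact force between the fingers and bin above 0.5 N).
At the end, for the whole second after the job is handed in: The lid stands open beyond 1.2 rad (69 degrees), the release pad is back up (below 0.05 rad), the bin stands upright within 30 mm of where it was and is at rest, and every other thing is within 30 mm of its place (value of joint bin_lid above 1.2 rad and value of joint release_pad below 0.05 rad and distance of each of bin, wine_glass, cork_a, cork_b, corkscrew, pepper_mill, wine_bottle, ramekin, tongs from where it was at the start of the episode below 0.03 m and angle between bin's own z axis and vertical below 0.05 rad and linear speed of bin below 0.01 m/s); the robot touches nothing.
It fails at once if the bin is lifted, tipped or shoved more than 30 mm (height (world z) of bin above 0.01 m or distance of bin from where it was at the start of the episode above 0.03 m or angle between bin's own z axis and vertical above 0.15 rad).
It fails at once if the bin is pressed with more than 45 N (contact force between any of the fingers, the arm and bin above 45 N).
It fails at once if another thing is moved more than 30 mm (distance of any of wine_glass, cork_a, cork_b, corkscrew, pepper_mill, wine_bottle, ramekin, tongs from where it was at the start of the episode above 0.03 m).
It also fails if it takes over 67 s, if anything falls off the work surface, if the arm or the gripper's body presses on something with over 40 N, if the wrist force passes 120 N, or if a joint passes its speed limit or range.

## Working session

There is one attempt and no reset: what is moved stays moved. The work goes in short steps, Python scripts to look and compute and a tool call to move; the robot and the scene stay as the last step left them, time stands still between calls to the robot, and variables do not carry over. Pictures are saved under pics/ and viewed, about 8 in all and at most 12, crops included, and the job is handed in when it is done.

Besides the shell and the picture viewer there is one more tool, called after "Call:" in YAML: its name, and indented under it one key for each argument. step_arm: Moves the arm, as the interface text tells. Its arguments: {"type":"object","properties":{"moves":{"type":"string"},"hand":{"type":"number"},"squeeze":{"type":"number"}},"required":["moves"]}

```bash
ls; mkdir -p pics
cat > h.py <<'E'
import numpy as np, cv2, pickle
from cell import readout, vision, ticket, env
def cam(n):
    c=vision.camera(n); pickle.dump(c,open(f'{n}.pkl','wb')); return c
def K(c):
    f=240/np.tan(np.radians(c['fovy'])/2); return np.array([[f,0,c['cx']],[0,f,c['cy']],[0,0,1.]])
def cloud(c):
    v,u=np.mgrid[0:480,0:640]
    p=np.stack([u,v],-1).reshape(-1,1,2).astype(np.float64)
    n=cv2.undistortPoints(p,K(c),np.array(c['distortion'],float)).reshape(-1,2)
    z=c['z_map'].reshape(-1,1).astype(float)
    P=np.hstack([n*z,z]); R=cv2.Rodrigues(np.array(c['rvec'],float))[0]
    W=(P-np.array(c['tvec']).reshape(1,3))@R
    W[z[:,0]==0]=np.nan
    return W.reshape(480,640,3)
def st():
    s=readout.sense()
    for k in s: print(k,np.round(s[k],3))
    return s
E
python3 - <<'E'
from h import *
s=st(); print(env.grip_point_offset)
for n in('top','scene'):
    c=cam(n); cv2.imwrite(f'pics/{n}0.png',c['img']); print(n,c['fovy'],c['distortion'])
W=cloud(pickle.load(open('top.pkl','rb')))
m=(abs(W[...,2]-.17)<.006); v,u=np.where(m); print(m.sum(), np.nanmedian(W[m],0), W[m].min(0),W[m].max(0),u.min(),u.max(),v.min(),v.max())
E
```

```text
pics
time 0.0
joints [-1.428  0.435  0.025  1.574 -0.012  1.134 -0.075]
dq [-0.    -0.     0.     0.001  0.001 -0.003  0.001]
tau [ 0.0000e+00 -6.6786e+01  9.8500e-01 -3.1447e+01 -6.1000e-02  4.2000e-02
  0.0000e+00]
tool_pos [0.152 0.606 0.226]
tool_rot [ 0.123  0.992 -0.001 -0.   ]
ft_force [-0.268  0.495  0.308]
torque [0.056 0.044 0.028]
finger_gap 0.092
0.0188
top 43.6943009566336 [-0.10137497  0.          0.          0.          0.        ]
scene 51.21383787848923 [-0.01128078  0.          0.          0.          0.        ]
8642 [0.57040417 0.10040065 0.16859423] [ 0.0600347  -0.7142392   0.16400173] [0.69999776 0.69864217 0.17599994] 0 639 161 458
```

View pics/top0.png

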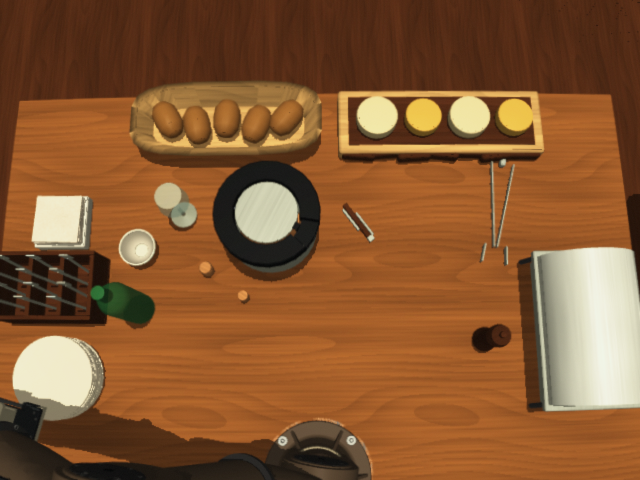

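View pics/scene0.png

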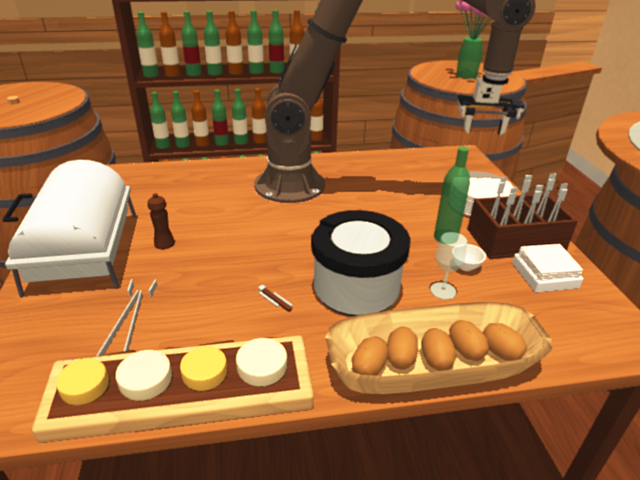

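The top view shows the bin near (267,213), up being +x and left +y. There are features of the notch around (300,228), towards -x/-y. The two corks are at (206,269) and (243,296), and the corkscrew at (358,222). The scene view shows a step in the rim at about (322,228).

Run:
```python
from h import *
from scipy.optimize import least_squares
c=pickle.load(open('top.pkl','rb')); W=cloud(c)
S=W[155:275,205:330]; m=(abs(S[...,2]-.17)<.004); P=S[m]
# fit ring: maximise by boundary: use outer/inner contour min
def res(q):
    r=np.hypot(P[:,0]-q[0],P[:,1]-q[1]); return np.maximum(r-.120,0)+np.maximum(.074-r,0)
q=least_squares(res,[np.mean(P[:,0]),np.mean(P[:,1])]).x
print(m.sum(),q,np.abs(res(q)).mean(),np.median(P[:,2]))
d=S-np.array([*q,0]); r=np.hypot(d[...,0],d[...,1]); a=np.degrees(np.arctan2(d[...,1],d[...,0]))%360
for A in range(90,300,5):
    k=(abs(a-A)<2.5)
    print(A,[ (round(np.median(S[...,2][k&(abs(r-R)<.006)])*1e3,1) if (k&(abs(r-R)<.006)).any() else None) for R in(.07,.082,.094,.106,.115)])
im=cv2.resize(c['img'][155:280,205:330],None,fx=4.8,fy=4.8,interpolation=cv2.INTER_CUBIC)
cv2.imwrite('pics/crop.png',np.clip(im*1.5,0,255).astype(np.uint8))
for n,(u,v) in dict(cork_b=(206,269),cork_a=(243,296),screw=(358,222),tipscrew=(371,238)).items(): print(n,W[v,u])
```

```text
5420 [0.58827041 0.10162461] 0.005785071348715257 0.16918465314004436
90 [np.float64(163.9), np.float64(168.7), np.float64(170.1), np.float64(168.3), np.float64(168.9)]
95 [np.float64(165.4), np.float64(166.3), np.float64(170.5), np.float64(168.7), np.float64(169.8)]
100 [np.float64(163.7), np.float64(169.6), np.float64(171.4), np.float64(170.3), np.float64(169.7)]
105 [np.float64(163.5), np.float64(167.8), np.float64(169.1), np.float64(170.4), np.float64(170.3)]
110 [np.float64(166.1), np.float64(168.8), np.float64(169.9), np.float64(169.8), np.float64(169.3)]
115 [np.float64(165.8), np.float64(168.2), np.float64(168.2), np.float64(169.9), np.float64(170.6)]
120 [np.float64(164.6), np.float64(167.7), np.float64(171.1), np.float64(170.4), np.float64(169.7)]
125 [np.float64(163.6), np.float64(168.9), np.float64(168.9), np.float64(170.1), np.float64(170.2)]
130 [np.float64(163.5), np.float64(169.6), np.float64(169.3), np.float64(169.3), np.float64(169.3)]
135 [np.float64(163.4), np.float64(170.5), np.float64(169.5), np.float64(169.1), np.float64(169.1)]
140 [np.float64(163.1), np.float
[... 2618 characters left out ...]
(168.6), np.float64(5.2)]
275 [np.float64(168.1), np.float64(169.9), np.float64(169.8), np.float64(170.1), np.float64(165.8)]
280 [np.float64(167.2), np.float64(168.7), np.float64(170.7), np.float64(169.9), np.float64(165.1)]
285 [np.float64(170.4), np.float64(168.5), np.float64(168.1), np.float64(169.7), np.float64(164.7)]
290 [np.float64(169.7), np.float64(169.6), np.float64(170.2), np.float64(170.3), np.float64(168.3)]
295 [np.float64(169.6), np.float64(169.2), np.float64(170.2), np.float64(170.0), np.float64(169.0)]
cork_b [0.47441962 0.25649914 0.0482585 ]
cork_a [0.40973863 0.1674813  0.04717723]
screw [ 0.59536763 -0.10820936  0.01064889]
tipscrew [ 0.5549733  -0.13927837  0.00914419]
```

View pics/crop.png

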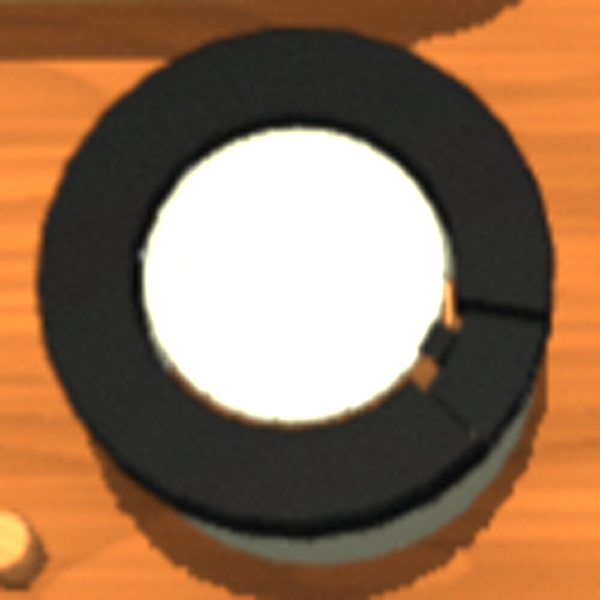

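The crop shows the notch clearly at lower right (about (480,370)), and its edges at (490,305) and (455,415). The lid's pixels biased the ring fit, so I'll refit.

Run:
```python
from h import *
from scipy.optimize import minimize
c=pickle.load(open('top.pkl','rb')); W=cloud(c)
S=W[150:285,200:335]
m=(S[...,2]>.16)&(S[...,2]<.18); P=S[m]
def cost(q):
    r=np.hypot(P[:,0]-q[0],P[:,1]-q[1]); return np.minimum(np.maximum(r-.1195,0),.01).sum()
q=minimize(cost,[.594,.1],method='Nelder-Mead').x; print(q,cost(q)/len(P))
# colour: outer hull via dark threshold on image, projected to z=.17 plane
b,g,r_=[c['img'][150:285,200:335,i].astype(int) for i in range(3)]
v=c['img'][150:285,200:335].max(2); lid=(v>120)&(abs(S[...,2]-.165)<.006)&(abs(r_-b)<40)
L=S[lid]; print('lid',lid.sum(),(L.min(0)+L.max(0))/2, L.mean(0), np.ptp(L,0))
dk=(v<70)&m; D=S[dk]; lo,hi=np.percentile(D,.3,0),np.percentile(D,99.7,0); print('dark',(lo+hi)/2,hi-lo)
d=S-np.array([*q,0]); r=np.hypot(d[...,0],d[...,1]); a=np.degrees(np.arctan2(d[...,1],d[...,0]))%360
k=(r>.085)&(r<.108)&(S[...,2]<.165)&(S[...,2]>.14)&(a>190)&(a<280); print('notch ang',np.percentile(a[k],[1,3,10,50,90,97,99]),k.sum())
for A in range(210,264,3):
    kk=(abs(a-A)<1.5)&(r>.085)&(r<.112); print(A,round(np.median(S[...,2][kk])*1e3,1),end='; ')
```

```text
[0.58207988 0.10512822] 6.503024133041228e-07
lid 2900 [0.58201676 0.10504875 0.16493002] [0.58098469 0.10484606 0.16513006] [0.1388228  0.13823837 0.01185197]
dark [0.58108252 0.10403118 0.16861134] [0.23305955 0.23259922 0.01640847]
notch ang [222.92261888 228.84660685 231.06885904 244.91260389 258.59167359
 260.65294872 267.79500298] 259
210 167.8; 213 168.2; 216 167.2; 219 167.8; 222 168.2; 225 167.2; 228 72.1; 231 156.2; 234 156.3; 237 155.3; 240 157.8; 243 157.3; 246 157.0; 249 156.5; 252 158.5; 255 158.1; 258 156.0; 261 166.0;
```

Call:
step_arm:
  moves: "0 0 -4 0 0 0;0 0 -9 0 0 0;0 0 -13 0 0 0;-3.9 -3.7 -13 0 0 0.15;-7.7 -7.4 -13 0 0 0.3;-11.6 -11 -13 0 0 0.44;-15.5 -14.7 -13 0 0 0.59;-19.3 -18.4 -13 0 0 0.73;-23.2 -22.1 -13 0 0 0.88;-27 -25.8 -13 0 0 1.03;-31 -29.5 -13 0 0 1.17;-34.8 -33.2 -13 0 0 1.32;-38.7 -36.8 -13 0 0 1.47;-42.5 -40.5 -13 0 0 1.61;-46.4 -44.2 -13 0 0 1.76;-46.4 -44.2 -13 0 0 1.76;-46.4 -44.2 -13 0 0 1.76;-46.4 -44.2 -13 0 0 1.76"
  hand: 255
  squeeze: 10

```text
time: 2.35
tool_pos: [0.494, 0.0658, 0.3565]
tool_rot: [0.842, 0.539, -0.0, -0.0]
ft_force: [1.0, -0.5, 0.2]
finger_gap: 0.0004
```

Call:
step_arm:
  moves: "0 0 5 0 0 0;0 0 10 0 0 0;0 0 14 0 0 0;0 0 16 0 0 0;0 0 16.8 0 0 0;0 0 16.8 0 0 0;0 0 16.8 0 0 0;0 0 16.8 0 0 0"

```text
time: 3.35
tool_pos: [0.495, 0.0647, 0.1895]
tool_rot: [0.843, 0.538, 0.001, 0.0]
ft_force: [0.6, -0.5, 0.1]
finger_gap: 0.0002
```

Run:
```python
from h import *
s=st(); c=cam('wrist'); cv2.imwrite('pics/w1.png',c['img'])
W=cloud(c); v,u=np.where((W[...,2]>.15)&(W[...,2]<.19)); print(len(v))
P=W[v,u]; r=np.hypot(P[:,0]-.582,P[:,1]-.105); a=np.degrees(np.arctan2(P[:,1]-.105,P[:,0]-.582))%360
for A in range(215,270,3):
    k=(abs(a-A)<1.5)&(r>.085)&(r<.115); print(A,k.sum(),np.round(np.median(P[k,2])*1e3,1) if k.any() else None,end='; ')
```

```text
time 3.35
joints [-0.728  0.293  0.624  1.961 -0.21   0.949 -0.437]
dq [ 0.003  0.001 -0.001  0.005 -0.003 -0.002 -0.   ]
tau [-5.6000e-02 -4.4512e+01  5.7400e+00 -2.7682e+01 -6.0000e-02  3.0000e-03
 -5.0000e-03]
tool_pos [0.495 0.065 0.19 ]
tool_rot [0.843 0.538 0.001 0.   ]
ft_force [ 0.597 -0.515  0.128]
torque [-0.108  0.15  -0.002]
finger_gap 0.0
116387
215 14 169.9; 218 0 None; 221 0 None; 224 0 None; 227 0 None; 230 0 None; 233 0 None; 236 0 None; 239 0 None; 242 0 None; 245 0 None; 248 0 None; 251 13 158.3; 254 84 158.0; 257 117 157.9; 260 370 163.0; 263 167 169.9; 266 198 169.9; 269 228 169.9;
```

View pics/w1.png

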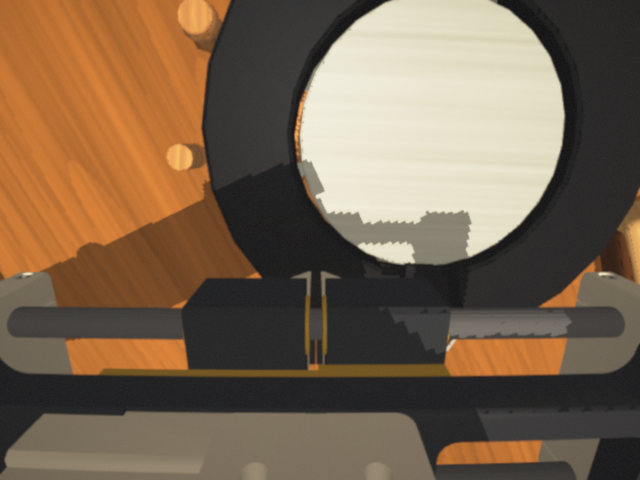

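The wrist view shows the closed fingertips at (318,330) over the rim, clear of the notch and the corks. Now I'll lower onto the rim.

Call:
step_arm:
  moves: "0 0 1 0 0 0;0 0 1.5 0 0 0;0 0 1.7 0 0 0;0 0 1.8 0 0 0;0 0 1.9 0 0 0;0 0 1.9 0 0 0;0 0 1.9 0 0 0"

```text
time: 4.28
tool_pos: [0.4946, 0.0645, 0.1703]
tool_rot: [0.843, 0.538, 0.0, -0.0]
ft_force: [-2.2, -1.0, 7.7]
finger_gap: 0.0003
```

Call:
step_arm:
  moves: "0 0 -0.06 0 0 0;0 0 -0.06 0 0 0;0 0 -0.06 0 0 0;0 0 -0.06 0 0 0;0 0 -0.06 0 0 0;0 0 -0.06 0 0 0"

```text
time: 5.03
tool_pos: [0.4947, 0.0646, 0.1704]
tool_rot: [0.843, 0.538, 0.0, 0.0]
ft_force: [0.4, 0.9, 2.3]
finger_gap: 0.0002
```

Call:
step_arm:
  moves: "-0.4 0.4 0 0 0 0;-0.8 0.8 0 0 0 0;-1.2 1.25 0 0 0 0;-1.5 1.75 0 0 0 0;-1.8 2.25 0 0 0 0;-2.05 2.8 0 0 0 0;-2.05 2.8 0 0 0 0"

```text
time: 5.9
tool_pos: [0.512, 0.0332, 0.1703]
tool_rot: [0.843, 0.537, 0.0, 0.001]
ft_force: [1.1, -1.6, 1.7]
finger_gap: 0.0004
```

Call:
step_arm:
  moves: "-0.2 0.5 0.01 0 0 0;-0.4 1 0.02 0 0 0;-0.6 1.5 0.03 0 0 0;-0.75 2 0.03 0 0 0;-0.85 2.5 0.03 0 0 0;-0.95 2.9 0.03 0 0 0;-1.0 3.3 0.03 0 0 0;-1.0 3.3 0.03 0 0 0;-1.0 3.3 0.03 0 0 0"

```text
time: 7.02
tool_pos: [0.5369, 0.0113, 0.17]
tool_rot: [0.843, 0.538, -0.0, -0.0]
ft_force: [-0.1, -0.7, -0.2]
finger_gap: 0.0003
```

The contact force is gone, so the tip is over the notch. Next I'll drop in.

Call:
step_arm:
  moves: "0 0 0.3 0 0 0;0 0 0.6 0 0 0;0 0 0.9 0 0 0;0 0 1.0 0 0 0;0 0 1.0 0 0 0;0 0 1.0 0 0 0"

```text
time: 7.78
tool_pos: [0.5371, 0.0112, 0.1601]
tool_rot: [0.843, 0.538, 0.0, 0.0]
ft_force: [0.1, 0.2, -0.9]
finger_gap: 0.0004
```

Well below the rim with no force. Now press the pad gradually.

Call:
step_arm:
  moves: "0 0 0.2 0 0 0;0 0 0.4 0 0 0;0 0 0.6 0 0 0;0 0 0.75 0 0 0;0 0 0.85 0 0 0;0 0 0.85 0 0 0"

```text
time: 8.52
tool_pos: [0.537, 0.0109, 0.1516]
tool_rot: [0.843, 0.538, -0.0, 0.0]
ft_force: [-1.7, -2.7, 3.3]
finger_gap: 0.0008
```

Call:
step_arm:
  moves: "0 0 0.1 0 0 0;0 0 0.15 0 0 0;0 0 0.15 0 0 0;0 0 0.15 0 0 0;0 0 0.15 0 0 0"

```text
time: 9.15
tool_pos: [0.5372, 0.0108, 0.1509]
tool_rot: [0.843, 0.538, 0.0, 0.0]
ft_force: [-3.8, -4.3, 13.4]
finger_gap: 0.0006
```

Run:
```python
from h import *
c=cam('scene'); cv2.imwrite('pics/s2.png',cv2.resize(c['img'][150:330,240:480],None,fx=3,fy=3))
```

```text
(no output)
```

View pics/s2.png

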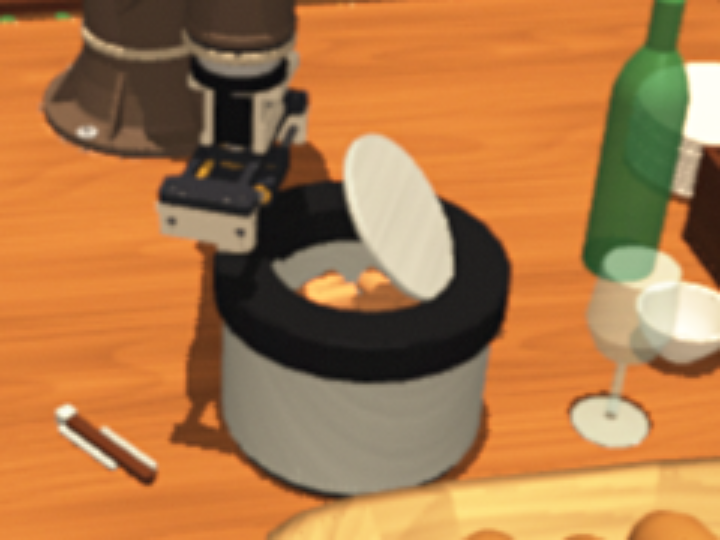

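The lid is swinging up (around (400,215) in the crop), clear of the hand. Now I'll withdraw up and outward.

Call:
step_arm:
  moves: "0 0 -0.5 0 0 0;0 0 -1.5 0 0 0;0 0 -3 0 0 0;-2 0 -6 0 0 0;-5 0 -9 0 0 0;-8 0 -12 0 0 0;-10 0 -15 0 0 0;-10 0 -15 0 0 0;-10 0 -15 0 0 0;-10 0 -15 0 0 0;-10 0 -15 0 0 0;-10 0 -15 0 0 0;-10 0 -15 0 0 0;-10 0 -15 0 0 0;-10 0 -15 0 0 0;-10 0 -15 0 0 0;-10 0 -15 0 0 0;-10 0 -15 0 0 0"

```text
time: 11.45
tool_pos: [0.4949, -0.0795, 0.3001]
tool_rot: [0.843, 0.538, 0.0, -0.0]
ft_force: [0.3, -0.3, 0.1]
finger_gap: 0.0003
```

Run:
```python
from h import *
s=readout.sense(); print(s['time'],s['tool_pos'],s['ft_force'])
c0=pickle.load(open('top.pkl','rb'))['img']
c=vision.camera('top'); W=cloud(c)
b=c['img']; print('top diff outside bin', [(n,int(np.abs(b[v-15:v+15,u-15:u+15].astype(int)-c0[v-15:v+15,u-15:u+15]).max(2).__gt__(60).sum())) for n,(u,v) in dict(cb=(206,269),ca=(243,296),screw=(358,222),glass=(178,205),ram=(137,248),mill=(490,338),tongs=(500,220),bottle=(125,303)).items()])
S=W[150:285,200:335].reshape(-1,3); P=S[(S[:,2]>.164)&(S[:,2]<.175)]
from scipy.optimize import minimize
print(minimize(lambda q:np.minimum(np.maximum(np.hypot(*(P[:,:2]-q).T)-.1195,0),.01).sum(),[.582,.105],method='Nelder-Mead').x)
c=cam('scene'); W=cloud(c)
k=(W[...,2]>.18)&(np.hypot(W[...,0]-.582,W[...,1]-.105)<.1); L=W[k]
p=L-L.mean(0); n=np.linalg.svd(p,full_matrices=False)[2][2]; print('lid n',k.sum(),n,'angle',np.arccos(abs(n[2])),L[:,2].max())
cv2.imwrite('pics/s3.png',c['img'])
```

```text
11.45 [ 0.49489902 -0.07947599  0.30006079] [ 0.30346119 -0.25685623  0.11942294]
top diff outside bin [('cb', 0), ('ca', 0), ('screw', 583), ('glass', 0), ('ram', 0), ('mill', 0), ('tongs', 0), ('bottle', 0)]
[0.58191636 0.10526613]
lid n 732 [-0.45573546 -0.86021802 -0.22875785] angle 1.3399948198281717 0.29212489659682966
```

View pics/s3.png

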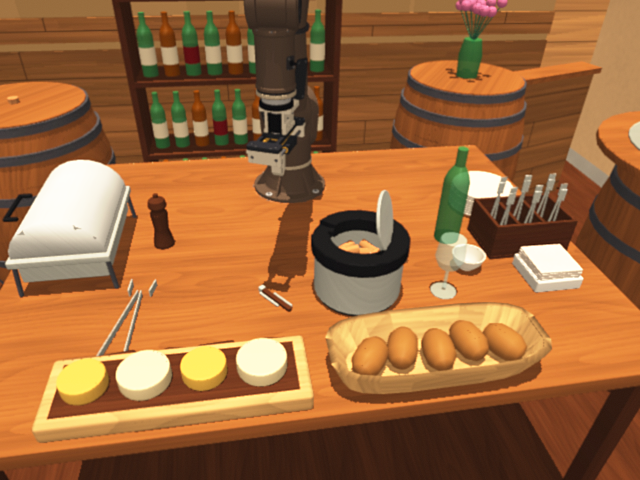

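The lid stands open (385,215) at about 1.34 rad. The corkscrew is unmoved at (275,298), so its difference in the top view must come from the hand or its shadow blocking it. The hand is clear.

```bash
python3 -c "
from h import *
print(ticket.finish_job())"
```

```text
the job is handed in; nothing more can be done
None
```

The bin is open and the job is handed in; the handover reported no verdict. I rested the shut fingertips on the black rim at about 2 N and ran them round to the notch. The force vanished over it, about 65° from world -x towards -y. I then dropped in, pressed the pad about 7 mm with a force reading of up to 13 N, and drew the hand up and clear. It took about 11.5 s of the 67 s.

**Last checks:**
- **Lid:** it stands open at about 1.34 rad.
- **Bin:** its centre refits to within 0.3 mm of where it started.
- **Force:** the reading is back near zero with the hand clear.
- **Release pad:** I did not measure that it came back up.
- **Other things:** seven of the eight, all but the corkscrew, showed no change in the top view. The corkscrew check there disagreed, probably because the hand or its shadow covered it. The scene view shows the corkscrew still in its place.

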